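Hold the pouring funnel over the empty lipstick cavity

TASK

Gently swing the mould station's clear cover all the way open onto its stop and leave it there. Then lift the blue-handled funnel out of its stand, carry it across clear of the things standing in between, without disturbing them, and hold it upright, still, with the spout centred about 10 mm above the one empty cavity of the mould, never letting the funnel touch the station, so that a colleague can pour. Finish while still holding it there: do not set it down or let go.

Things in the scene. Friction and masses are not known exactly. Their poses are not given: they have to be found in the camera images.
- station: Fixed mould station: black tray 140 (x) x 190 (y) mm, rim 46 mm high. Origin: centre of its underside; x from front edge (nearest the robot) to hinge edge, z up. In it an aluminium mould, top face 50 mm above the table, hinge blocks 54 mm. Three 18 mm cavities at station x = -15, y = -42, 0, +42 mm: two filled with set red lipstick to 2 mm below the face, one empty (dark); which one varies.
- cover (a joint): Angle of the clear cover, rad: 0 = closed (level), grows as its front edge rises, 1.8 = fully open on its stop, leaning a little past upright. Starts closed or ajar (up to 0.5). The hinge is stiff: it stays at any angle; turning it takes about 2 to 3 N at the grip.
- cover_hinge (a point): Middle of the cover's hinge axis: at station x = +64 mm, y = 0, 56 mm above the table. The axis is level, along the station's y. The clear panel is 186 mm wide, reaches 126 mm from the axis and is 5 mm thick (7 mm at its grey front edge).
- cover_bead (a point): Centre of the cover's orange grip: a bar 14 mm thick, 36 mm long, parallel to the hinge axis, 157 mm from it, on a 12 mm wide stem beyond the cover's front edge, in its plane. Pinched by its two flat ends from above it can turn between the fingers as the cover swings, so the gripper may point down all the way.
- funnel: Loose steel funnel, 56 to 112 g. Origin: centre of the spout's tip (lowest point); z up its axis. Spout 10 mm across, 30 mm long, then a cone to a 56 mm rim 68 mm above the tip. Blue handle along its -x: 27 to 87 mm from the axis, 10 mm thick (y), 46 to 68 mm above the tip. Starts upright in its stand, tip 29 mm above the table, handle towards the robot's side (-x) within 0.5 rad.
- funnel_grip (a point): Point in the funnel's blue handle for the grasp: 62 mm from the funnel's axis towards -x, 57 mm above the spout tip; close the fingers along the funnel's y over the 10 mm thickness. Fixed to the funnel.
- stand: Stand for the funnel, fixed: an upright steel tube 40 mm outside, 34 mm inside, top 76 mm above the table, on a round foot 80 mm across and 6 mm thick. Origin: centre of its underside. The spout hangs inside: lift the funnel straight up at least 60 mm to clear it.
- cavity_empty: The one empty cavity of the mould, the target. Origin: centre of its mouth, level with the mould's top face (50 mm above the table). 18 mm across, dark inside, fixed.
- cavity_full_a: A filled cavity, red, fixed. Origin: centre of its mouth, on the mould's top face. 18 mm across.
- cavity_full_b: The other filled cavity, red, as cavity_full_a.
- beaker: Bystander: empty glass beaker, 64 mm across, 90 mm tall, loose. Origin: centre of its underside. The three bystanders stand in a row between stand and station, in any order.
- bottle: Bystander: amber bottle with black cap, 52 mm across, 125 mm tall, loose. Origin: centre of its underside.
- rack: Bystander: clear block 66 x 66 x 50 mm holding four upright lipsticks, 102 mm tall in all, loose. Origin: centre of its underside.
Things that resemble listed ones, but are neither listed nor needed, are in the scene too. Leave any pink look-alike of the stand alone.

How it is judged:
By the outcome, as a careful person would: the job done as asked, in the order asked, and still so for the second after the job is handed in, while the arm keeps its last pose, push and grip.
It also fails if it takes over 69 s, if anything falls off the work surface, if the arm or the gripper's body presses on something with over 40 N, if the wrist force passes 120 N, or if a joint passes its speed limit or range.

ROBOT

A 6-joint arm with a two-finger parallel gripper is mounted at the origin on the work surface. World frame = base frame: x ahead of the robot, y to its left, z up, the work surface at z = 0. Lengths are in mm, angles in rad, forces in N, time in s.
With the tool pointing down it reaches from about 350 to 875 mm from the base axis. Payload 4.2 kg.
Tool frame: the origin (TCP) lies between the finger pads; the fingertips stand 11 mm ahead of it and the grasp point (between the pads) lies 8 mm behind it; z points along the fingers, y is the direction in which the jaws open and shut (so a half turn about z gives the same grasp; the last joint's range is limited). The gripper opens to 85 mm and grips with 20 to 120 N. Pads are 22 mm wide; open, the fingers measure 114 mm over their backs; the gripper's body (76 mm by 85 mm) begins 54 mm behind the grasp point. The pads swing forward as they close: fully open they stand 13 mm farther back than shut.
Start: joints at [-0.887, 0.385, 0.008, 0, -1.194, -0.259], TCP at [257.599, -569.423, 242.312] pointing down, gripper open.
Joint ranges: [-3.14, 3.14], [-1.21, 2.06], [-1.07, 1.41], [-3.16, 2.05], [-2.99, -0.16], [-3.1, 3.1]. Speed limits (rad/s): [2.79, 2.79, 3.14, 3.14, 3.14, 3.14].

INTERFACE

Orientations are given as a unit quaternion [x, y, z, w].
In Python, from bench import * gives the robot as it stands. The module is installed in compiled form; this text tells all that it offers.
- The arm moves only by the tool drive_tool, never from a script. Its argument "increments" is a list of rows, each a list of 3 entries, a list of its own where there are three numbers: the gripper command: -1 is shut, 1 is fully open, values between are in proportion, then the shift along the tool's x, y, z scaled (see below), then the turn about the tool's z scaled (see below). In form: [[hand, [tx, ty, tz], turn], ...]. A call has 1 to 20 rows; each row shifts and turns the commanded pose from where the row before left it, along the tool's axes as they then stand; what a row does not reach is not made up. The controller multiplies each number of a shift by 0.3 m and each number of a turn by 2 rad. A row lasts 1/8 s, in which the tool goes at most 62.5 mm and 10.7 degrees, less where a joint would pass 70% of its speed; a pose out of reach is approached as far as the arm can. A call with a number of a shift or a turn outside -1 to 1 is refused whole. A call with a gripper value outside its range is refused whole. The fingers move at their own pace and stop on an object; the grip force is fixed at half the most. Time passes only in rows, so rows that do not move let the fingers close. It gives the time, the measured TCP pose, the force and the opening at its end, in the units of the state.
- read_state(): the state, without advancing time (a new reading comes with each control period).
- get_image(name): name is "side" or "top" or "wrist"; returns the picture (400x640x3 uint8, red, green, blue); there is no depth.
- calibration(name): a dict with "fovy" (degrees; the focal length in pixels is half the picture's height over the tangent of half this angle, whatever the lens; pixels are square), "cx", "cy" (the principal point, pixels), "R" (3x3) and "t" (3): a world point X has camera coordinates R X + t. Camera axes: x right, y down, z forward; pixel columns grow to the right and rows downward; lengths in mm; the calibration is good to about 2 mm. A picture is of the moment at which its call begins: read the wrist's pose just before it. calibration takes no time and is no camera call; for the wrist camera it gives the pose at the moment of the call.
- job_done(): hands the job in, once; it reports no verdict.
The state is a dict: "clock": time; "joints": joint angles; "joint_vel": joint speeds; "joint_efforts": joint torques, N m; "position": TCP position; "ee_rot": TCP orientation; "contact_force": force on the tool from outside, world axes, zero at the start; "wrist_torque": the same for the moment, N m; "gripper_width": finger opening in mm.
Only numpy, scipy, OpenCV 4.12 (cv2) and the standard library are available. Lean on these libraries where they do the work, as an engineer would, in place of code of your own. Each camera call takes 0.05 s, during which the arm holds its last target.

## Working session

There is one attempt and no reset: what is moved stays moved. The work goes in short steps, Python scripts to look and compute and a tool call to move; the robot and the scene stay as the last step left them, time stands still between calls to the robot, and variables do not carry over. Pictures are saved under pics/ and viewed, and the job is handed in when it is done.

Besides the shell and the picture viewer there is one more tool, called after "Request:" as name(argument=value, ...), one argument or row to a line, values as JSON. drive_tool: Moves the arm, as the interface text tells. Shifts and turns lie within -1 to 1; 1 stands for 0.3 m of shift or 2 rad of turn. Its arguments: {"type":"object","properties":{"increments":{"type":"array"}},"required":["increments"]}

```bash
mkdir -p pics; python3 - <<'E'
from bench import *
import cv2,json
s=read_state(); print(s)
for n in ["side","top","wrist"]:
    c=calibration(n); print(n,c)
    im=get_image(n); cv2.imwrite(f"pics/{n}0.png",im[:,:,::-1])
E
```

```text
{'clock': 0.0, 'joints': array([-8.87422068e-01,  3.85562708e-01,  6.60817259e-03, -4.86823864e-04,
       -1.19400935e+00, -2.58625412e-01]), 'joint_vel': array([-1.79823362e-04, -1.04713943e-03, -1.06848970e-03, -9.57471489e-05,
       -2.50217182e-04, -1.52541322e-04]), 'joint_efforts': array([-2.73344094e-04, -3.92287266e+01,  1.88399810e+01,  4.18607309e+00,
       -4.66121084e-03, -2.96915891e-05]), 'position': array([ 257.35062512, -568.93311628,  241.21275029]), 'ee_rot': array([-2.10693652e-01,  9.77551512e-01,  1.06843502e-03, -2.90189215e-04]), 'contact_force': array([-0.94866981, -0.3685693 , -0.25824157]), 'wrist_torque': array([-0.03234354,  0.03089681,  0.04836421]), 'gripper_width': 85.65750972891536}
side {'fovy': 42.049190337347135, 'cx': 324.32780039652397, 'cy': 197.41821490055318, 'R': array([[-0.7018113 , -0.71227756, -0.01102622],
       [-0.4965803 ,  0.50026405, -0.70932636],
       [ 0.51075327, -0.49233785, -0.70479397]]), 't': array([ 477.01556716,  265.23587101, 1051.07930422])}
top {'fovy': 57.591098933099815, 'cx': 318.144436687521, 'cy': 195.124616066376, 'R': array([[-0.02928955, -0.9990797 , -0.03133475],
       [-0.99744462,  0.03125653, -0.06424379],
       [ 0.06516409,  0.02937301, -0.99744216]]), 't': array([153.10270419, 526.52969406, 858.36723336])}
wrist {'fovy': 58.495401821297186, 'cx': 315.51426524707546, 'cy': 195.50600113201676, 'R': array([[-0.41163214,  0.91134563,  0.00284888],
       [ 0.88051401,  0.3968961 ,  0.25916901],
       [ 0.23506184,  0.10919077, -0.96582778]]), 't': array([622.926166  , -35.5877617 , 379.64160096])}
```

View pics/side0.png

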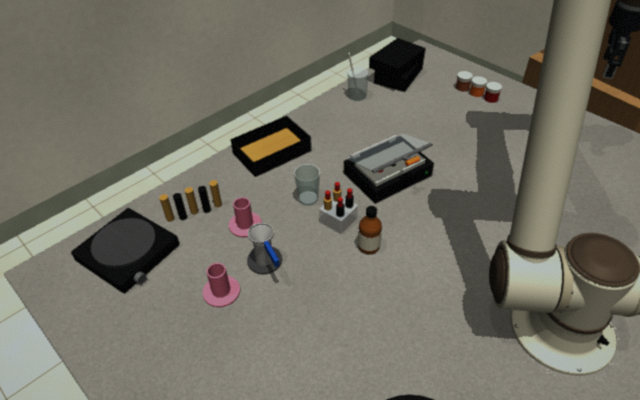

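View pics/top0.png

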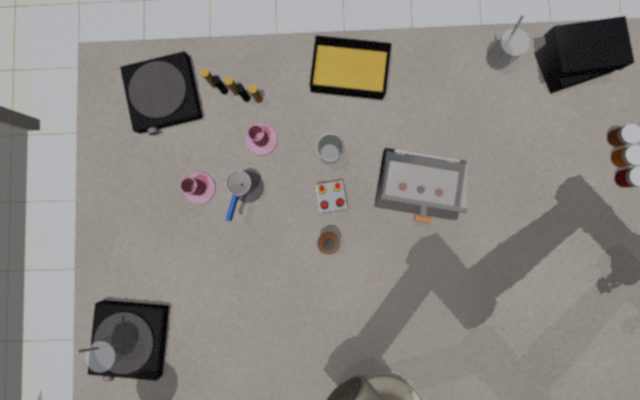

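View pics/wrist0.png

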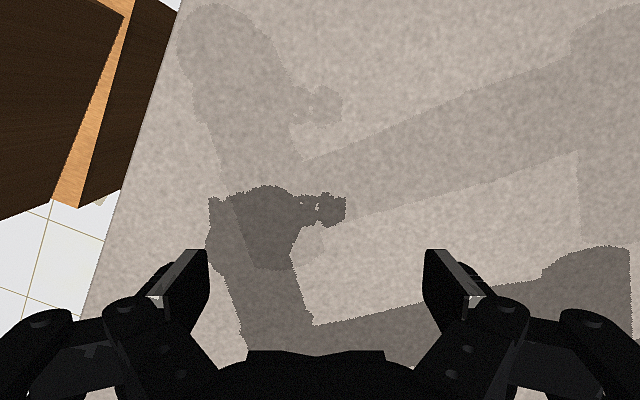

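Side: station near (388,165), funnel (262,245), orange grip near (413,160). Top: station (422,182), grip (423,219), funnel (238,184) with its handle to (232,220), and a row of beaker (330,149), rack (331,196), bottle (328,243). I'll zoom in.

```bash
cat > h.py <<'E'
import numpy as np,cv2
from bench import *
def f(c): return 200/np.tan(np.radians(c['fovy'])/2)
def ray(c,u,v):
    R=np.array(c['R']);t=np.array(c['t']);d=R.T@np.array([(u-c['cx'])/f(c),(v-c['cy'])/f(c),1]);return -R.T@t,d/np.linalg.norm(d)
def plane(c,u,v,z):
    o,d=ray(c,u,v);return o+d*(z-o[2])/d[2]
def tri(c1,p1,c2,p2):
    o1,d1=ray(c1,*p1);o2,d2=ray(c2,*p2)
    A=np.stack([d1,-d2],1);s=np.linalg.lstsq(A,o2-o1,rcond=None)[0]
    a=o1+s[0]*d1;b=o2+s[1]*d2;return (a+b)/2,np.linalg.norm(a-b)
def proj(c,X):
    p=np.array(c['R'])@X+np.array(c['t']);return np.array([c['cx'],c['cy']])+f(c)*p[:2]/p[2]
E
python3 - <<'E'
from h import *
t=cv2.imread('pics/top0.png');s=cv2.imread('pics/side0.png')
def crop(im,x,y,w,h,k): return cv2.resize(im[y:y+h,x:x+w],None,fx=k,fy=k,interpolation=cv2.INTER_CUBIC)
cv2.imwrite('pics/c1.png',np.hstack([crop(t,370,140,105,90,4),crop(s,340,125,95,90,4)]))
cv2.imwrite('pics/c2.png',np.hstack([crop(t,215,160,60,70,6),crop(s,235,215,60,70,6)]))
for n,im in(('top',t),('side',s)):
    hsv=cv2.cvtColor(im,cv2.COLOR_BGR2HSV)
    for nm,lo,hi,(x,y,w,h) in [('orange',(8,120,90),(22,255,255),(370,140,105,100)),('blue',(105,120,60),(125,255,255),(200,140,100,140)),('red',(0,80,40),(7,255,255),(340,130,120,110))]:
        m=cv2.inRange(hsv,lo,hi); k=np.zeros_like(m);k[y:y+h,x:x+w]=m[y:y+h,x:x+w]
        N,_,st,ce=cv2.connectedComponentsWithStats(k)
        print(n,nm,[(tuple(st[i]),ce[i].round(1).tolist()) for i in range(1,N) if st[i][4]>6])
E
```

```text
top orange [((np.int32(415), np.int32(216), np.int32(16), np.int32(6), np.int32(68)), [422.8, 218.7])]
top blue [((np.int32(226), np.int32(195), np.int32(12), np.int32(25), np.int32(115)), [231.4, 207.3])]
top red [((np.int32(340), np.int32(199), np.int32(4), np.int32(6), np.int32(19)), [341.2, 201.4])]
side orange [((np.int32(405), np.int32(156), np.int32(15), np.int32(10), np.int32(77)), [412.4, 160.1]), ((np.int32(370), np.int32(220), np.int32(10), np.int32(12), np.int32(102)), [374.1, 225.5])]
side blue [((np.int32(264), np.int32(241), np.int32(15), np.int32(26), np.int32(144)), [271.6, 252.6])]
side red [((np.int32(378), np.int32(170), np.int32(5), np.int32(3), np.int32(10)), [380.2, 170.9]), ((np.int32(347), np.int32(188), np.int32(6), np.int32(10), np.int32(50)), [349.3, 192.3]), ((np.int32(340), np.int32(197), np.int32(3), np.int32(10), np.int32(25)), [341.0, 201.2])]
```

View pics/c1.png

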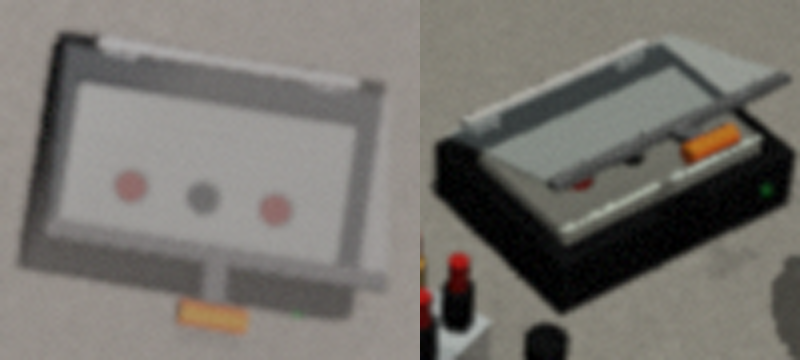

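View pics/c2.png

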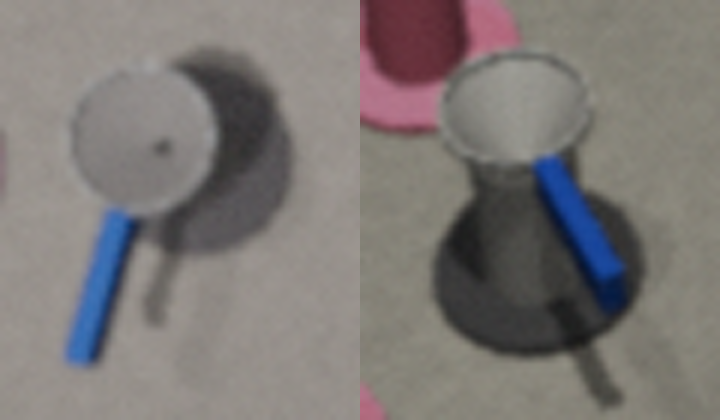

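```bash
python3 - <<'E'
from h import *
ct=calibration('top');cs=calibration('side')
np.set_printoptions(precision=1,suppress=True)
a=plane(ct,402.5,186.5,48);b=plane(ct,438.75,192.25,48);e=plane(ct,420.75,189.5,50)
print('cav',a,b,e,np.linalg.norm(a-b),'mid',(a+b)/2)
u=(a-b)/np.linalg.norm(a-b);yaw=np.arctan2(-u[0],u[1]);print('station yaw',yaw)
X=np.array([np.cos(yaw),np.sin(yaw),0]);Y=np.array([-X[1],X[0],0])
cav=(a+b+e)/3;cav[2]=0
H=cav+79*X;H[2]=56
B,g=tri(ct,(422.8,218.7),cs,(412.4,160.1));print('bead',B,'gap',g,'hinge',H)
d=B-H;print('bead in station: x',d@X,'y',d@Y,'z',d[2],'r',np.hypot(d@X,d[2]),'ang',np.arctan2(d[2],-d@X))
F,g=tri(ct,(238.8,183.3),cs,(260.8,232.7));print('rim',F,g, plane(ct,238.8,183.3,97),plane(cs,260.8,232.7,97))
h,g=tri(ct,(231.4,207.3),cs,(271.6,252.6));print('handle',h,g)
# handle top-face ends in top view crop2
hn=plane(ct,215+123/6,160+213/6,97);hf=plane(ct,215+82/6,160+360/6,97);print('handle top ends',hn,hf)
ax=plane(ct,238.8,183.3,97);dd=hf-ax;print('hyaw',np.arctan2(-dd[1],-dd[0]),np.linalg.norm(dd))
dd=hf-hn;print(np.arctan2(-dd[1],-dd[0]))
for n,p,z in(('beaker',(330,144),90),('bottle',(328,243),125),('rack',(331,196),50)): print(n,plane(ct,*p,z))
for p in ((257,133),(185,186)): print('pink',plane(ct,*p,76))
E
```

```text
cav [543.  -60.1  48. ] [ 527.  -142.6   48. ] [ 534.5 -101.2   50. ] 84.08653174402065 mid [ 535.  -101.3   48. ]
station yaw -0.19129730297393974
bead [466.7 -87.9 111.8] gap 2.6215301646624916 hinge [ 612.4 -116.3   56. ]
bead in station: x -148.45038855316218 y 0.14224067064152834 z 55.808660635733474 r 158.59421320949667 ang 0.35959583275644447
rim [557.7 310.2  95.7] 0.3142073361750166 [557.6 310.   97. ] [556.5 310.8  97. ]
handle [504.  327.9  90.8] 3.055141191283294
handle top ends [530.8 317.8  97. ] [477.1 333.7  97. ]
hyaw -0.28657054494541817 83.97856245284045
-0.28921399823294885
beaker [640.  105.1  90. ]
bottle [422.6 116.2 125. ]
rack [526.  106.3  50. ]
pink [674.3 271.4  76. ]
pink [557.7 439.2  76. ]
```

Request:
drive_tool(
  increments=[
    [1,[-0.144,0.13,0],0],
    [1,[-0.144,0.13,0],0],
    [1,[-0.144,0.13,0],0],
    [1,[-0.144,0.13,0],0],
    [1,[-0.144,0.13,0],0],
    [1,[-0.144,0.13,0],0],
    [1,[-0.144,0.13,0],0],
    [1,[-0.144,0.13,0],0],
    [1,[-0.144,0.13,0],0],
    [1,[0,0,0],0.077],
    [1,[0,0,0],0.077],
    [1,[0,0,0],0.077],
    [1,[0,0,0],0.077],
    [1,[0,0,0],0],
  ],
)

```text
clock: 1.9
position: [467.0, -89.4, 242.1]
ee_rot: [0.095, 0.996, 0.0, -0.0]
contact_force: [1.1, -0.6, 0.0]
gripper_width: 85.5
```

```bash
cat >> h.py <<'E'
from scipy.spatial.transform import Rotation as Ro
def st():
    s=read_state();np.set_printoptions(precision=3,suppress=True)
    print('t',round(s['clock'],2),'pos',s['position'].round(1),'q',s['ee_rot'].round(4),'F',s['contact_force'].round(1),'w',round(s['gripper_width'],1),'j',s['joints'].round(2)); return s
def inc(s,target,yang=None):
    "scaled tool shift to world TCP target; and turn to tool y angle"
    R=Ro.from_quat(s['ee_rot']).as_matrix();d=R.T@(np.array(target)-s['position'])
    ya=np.arctan2(R[1,1],R[0,1]);print('shift mm',d.round(1),'scaled',(d/300).round(4),'tooly ang',round(ya,4),'tilt',R[:,2].round(4))
    if yang is not None:
        w=(ya-yang+np.pi)%(2*np.pi)-np.pi;print('turn rad',round(w,4),'scaled',round(w/2,4))
E
python3 - <<'E'
from h import *
s=st();inc(s,[467.5,-88.2,103.5],1.380)
c=calibration('wrist');im=get_image('wrist');cv2.imwrite('pics/w1.png',im[:,:,::-1])
print(proj(c,np.array([467.5,-88.2,111.5])))
E
```

```text
t 1.9 pos [467.  -89.4 242.1] q [ 0.095  0.996  0.    -0.   ] F [ 1.1 -0.6  0. ] w 85.5 j [ 0.15  0.13 -0.34 -0.   -1.1  -1.91]
shift mm [ -0.4   1.2 138.6] scaled [-0.001  0.004  0.462] tooly ang 1.3814 tilt [-0.  0. -1.]
turn rad 0.0014 scaled 0.0007
[315.24  188.955]
```

View pics/w1.png

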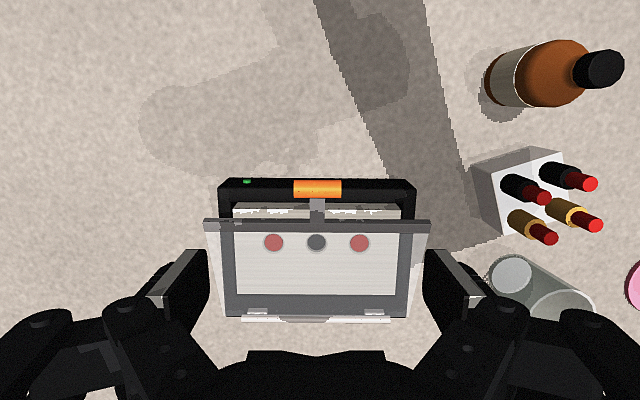

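The wrist view shows the orange grip at (317,188), where I predicted it (315,189). The middle cavity (316,242) is dark and the outer two are red.

Request:
drive_tool(
  increments=[
    [1,[0,0.004,0.15],0],
    [1,[0,0,0.15],0],
    [1,[0,0,0.11],0],
    [1,[0,0,0.05],0],
    [1,[0,0,0],0],
    [-1,[0,0,0],0],
    [-1,[0,0,0],0],
    [-1,[0,0,0],0],
    [-1,[0,0,0],0],
    [-1,[0,0,0],0],
    [-1,[0,0,0],0],
    [-1,[0,0,0],0],
    [-1,[0,0,0],0],
  ],
)

```text
clock: 3.58
position: [467.4, -88.3, 104.3]
ee_rot: [0.095, 0.995, -0.0, -0.0]
contact_force: [-0.3, -0.3, 1.5]
gripper_width: 34.4
```

```bash
python3 - <<'E'
from h import *
s=st()
im=get_image('wrist');cv2.imwrite('pics/w2.png',im[:,:,::-1])
E
```

```text
t 3.58 pos [467.4 -88.3 104.3] q [ 0.095  0.995 -0.    -0.   ] F [-0.3 -0.3  1.5] w 34.4 j [ 0.16  0.29 -0.54  0.   -0.74 -1.92]
```

View pics/w2.png

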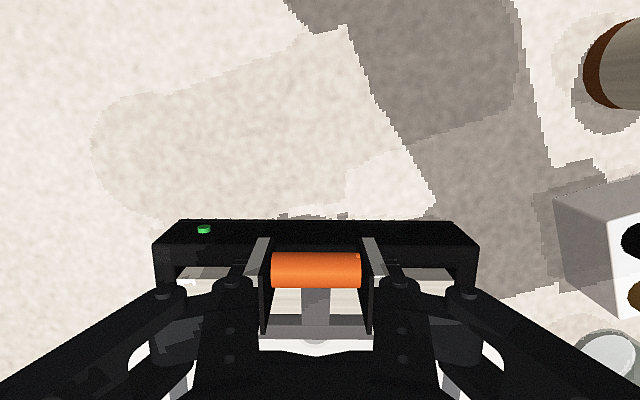

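```bash
python3 - <<'E'
import numpy as np
th=np.concatenate([np.linspace(.367,1.7,23),np.linspace(1.74,1.8,3),[1.815]])
for a,b in zip(th,th[1:]): print("[-1, [%.3f, 0, %.3f], 0],"%(157*(np.cos(b)-np.cos(a))/300,-157*(np.sin(b)-np.sin(a))/300),round(b,3))
E
```

```text
[-1, [-0.012, 0, -0.029], 0], 0.428
[-1, [-0.014, 0, -0.028], 0], 0.488
[-1, [-0.016, 0, -0.028], 0], 0.549
[-1, [-0.017, 0, -0.027], 0], 0.609
[-1, [-0.019, 0, -0.025], 0], 0.67
[-1, [-0.020, 0, -0.024], 0], 0.731
[-1, [-0.022, 0, -0.023], 0], 0.791
[-1, [-0.023, 0, -0.022], 0], 0.852
[-1, [-0.024, 0, -0.020], 0], 0.912
[-1, [-0.026, 0, -0.019], 0], 0.973
[-1, [-0.027, 0, -0.017], 0], 1.034
[-1, [-0.028, 0, -0.015], 0], 1.094
[-1, [-0.029, 0, -0.014], 0], 1.155
[-1, [-0.029, 0, -0.012], 0], 1.215
[-1, [-0.030, 0, -0.010], 0], 1.276
[-1, [-0.031, 0, -0.008], 0], 1.336
[-1, [-0.031, 0, -0.006], 0], 1.397
[-1, [-0.031, 0, -0.005], 0], 1.458
[-1, [-0.032, 0, -0.003], 0], 1.518
[-1, [-0.032, 0, -0.001], 0], 1.579
[-1, [-0.032, 0, 0.001], 0], 1.639
[-1, [-0.032, 0, 0.003], 0], 1.7
[-1, [-0.021, 0, 0.003], 0], 1.74
[-1, [-0.015, 0, 0.003], 0], 1.77
[-1, [-0.015, 0, 0.003], 0], 1.8
[-1, [-0.008, 0, 0.002], 0], 1.815
```

Request:
drive_tool(
  increments=[
    [-1,[-0.012,0,-0.029],0],
    [-1,[-0.014,0,-0.028],0],
    [-1,[-0.016,0,-0.028],0],
    [-1,[-0.017,0,-0.027],0],
    [-1,[-0.019,0,-0.025],0],
    [-1,[-0.02,0,-0.024],0],
    [-1,[-0.022,0,-0.023],0],
    [-1,[-0.023,0,-0.022],0],
  ],
)

```text
clock: 4.62
position: [509.6, -96.7, 166.5]
ee_rot: [0.095, 0.995, -0.0, -0.0]
contact_force: [-3.6, -2.7, -6.1]
gripper_width: 34.4
```

```bash
python3 - <<'E'
from h import *
s=st()
E
```

```text
t 4.62 pos [509.6 -96.7 166.5] q [ 0.096  0.995 -0.    -0.   ] F [-3.6 -2.7 -6.1] w 34.4 j [ 0.13  0.28 -0.36  0.   -0.93 -1.89]
```

Request:
drive_tool(
  increments=[
    [-1,[-0.024,0,-0.02],0],
    [-1,[-0.026,0,-0.019],0],
    [-1,[-0.027,0,-0.017],0],
    [-1,[-0.028,0,-0.015],0],
    [-1,[-0.029,0,-0.014],0],
    [-1,[-0.029,0,-0.012],0],
    [-1,[-0.03,0,-0.01],0],
    [-1,[-0.031,0,-0.008],0],
  ],
)

```text
clock: 5.62
position: [576.2, -109.9, 201.9]
ee_rot: [0.095, 0.995, -0.001, 0.0]
contact_force: [-2.3, -4.3, -1.8]
gripper_width: 33.9
```

Request:
drive_tool(
  increments=[
    [-1,[-0.031,0,-0.006],0],
    [-1,[-0.031,0,-0.005],0],
    [-1,[-0.032,0,-0.003],0],
    [-1,[-0.032,0,-0.001],0],
    [-1,[-0.032,0,0.001],0],
    [-1,[-0.032,0,0.003],0],
    [-1,[-0.021,0,0.003],0],
  ],
)

```text
clock: 6.5
position: [639.9, -122.6, 205.8]
ee_rot: [0.095, 0.995, -0.001, 0.003]
contact_force: [-4.3, -4.3, 3.2]
gripper_width: 33.1
```

Request:
drive_tool(
  increments=[
    [-1,[-0.015,0,0.003],0],
    [-1,[-0.015,0,0.003],0],
    [-1,[0,0,0],0],
  ],
)

```text
clock: 6.88
position: [649.2, -124.5, 204.4]
ee_rot: [0.095, 0.995, -0.001, 0.004]
contact_force: [-0.8, -5.0, 3.5]
gripper_width: 33.1
```

```bash
python3 - <<'E'
from h import *
s=st()
im=get_image('side');cv2.imwrite('pics/s2.png',cv2.resize(im[80:230,300:500,::-1],None,fx=4,fy=4,interpolation=cv2.INTER_CUBIC))
E
```

```text
t 6.88 pos [ 649.2 -124.5  204.4] q [ 0.095  0.995 -0.001  0.004] F [-0.8 -5.   3.5] w 33.1 j [ 0.06  0.47  0.04  0.   -1.14 -1.82]
```

View pics/s2.png

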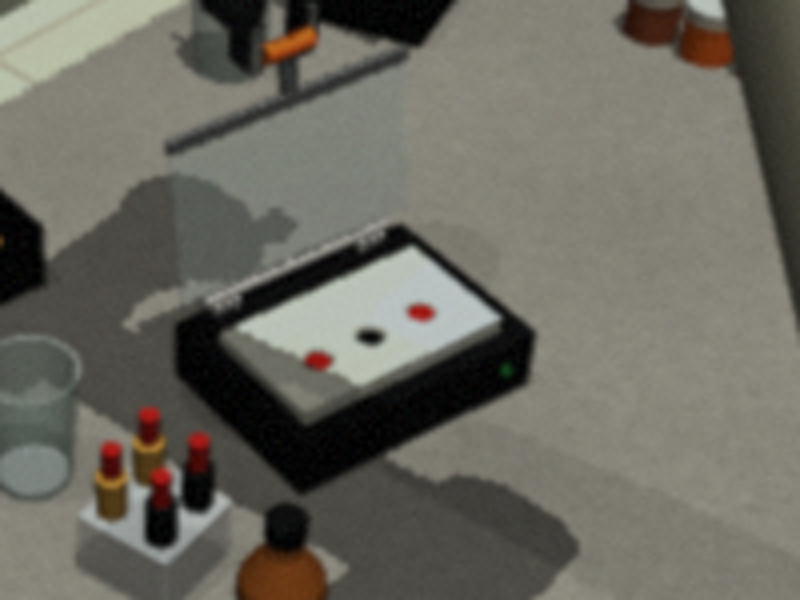

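The cover is standing just past upright in the gripper, and no reaction from the stop shows yet. I'll push on gently in small steps.

Request:
drive_tool(
  increments=[
    [-1,[-0.006,0,0.001],0],
    [-1,[0,0,0],0],
  ],
)

```text
clock: 7.18
position: [650.3, -124.7, 204.1]
ee_rot: [0.095, 0.995, -0.001, 0.003]
contact_force: [-2.8, -4.3, 5.0]
gripper_width: 33.2
```

Request:
drive_tool(
  increments=[
    [-1,[-0.006,0,0.002],0],
    [-1,[0,0,0],0],
  ],
)

```text
clock: 7.42
position: [652.2, -125.1, 203.7]
ee_rot: [0.095, 0.995, -0.001, 0.003]
contact_force: [-2.8, -4.6, 5.2]
gripper_width: 33.3
```

Request:
drive_tool(
  increments=[
    [-1,[-0.008,0,0.002],0],
    [-1,[0,0,0],0],
  ],
)

```text
clock: 7.68
position: [654.8, -125.5, 203.0]
ee_rot: [0.095, 0.995, -0.001, 0.004]
contact_force: [-2.6, -5.3, 5.1]
gripper_width: 33.3
```

Request:
drive_tool(
  increments=[
    [-1,[-0.008,0,0.002],0],
    [-1,[0,0,0],0],
  ],
)

```text
clock: 7.92
position: [657.1, -126.0, 202.4]
ee_rot: [0.095, 0.995, -0.001, 0.004]
contact_force: [-2.5, -5.9, 3.2]
gripper_width: 32.7
```

```bash
python3 - <<'E'
from h import *
s=st()
im=get_image('side');cv2.imwrite('pics/s3.png',cv2.resize(im[80:180,320:420,::-1],None,fx=6,fy=6,interpolation=cv2.INTER_CUBIC))
c=calibration('side')
yaw=-.191;X=np.array([np.cos(yaw),np.sin(yaw),0]);Y=np.array([-X[1],X[0],0]);H=np.array([612.4,-116.3,56])
for th in (1.7,1.8,1.9):
    b=H+157*(-np.cos(th)*X+np.sin(th)*np.array([0,0,1]));e=H+126*(-np.cos(th)*X+np.sin(th)*np.array([0,0,1]))
    print(th,[((proj(c,p)-[320,80])*6).round(0) for p in(b,e+93*Y,e-93*Y)])
E
```

```text
t 7.92 pos [ 657.1 -126.   202.4] q [ 0.095  0.996 -0.001  0.004] F [-2.5 -5.9  3.2] w 32.7 j [ 0.05  0.48  0.06  0.   -1.14 -1.82]
1.7 [array([309.,  75.]), array([129., 217.]), array([484.,  71.])]
1.8 [array([286.,  63.]), array([111., 207.]), array([465.,  62.])]
1.9 [array([264.,  55.]), array([ 94., 199.]), array([447.,  56.])]
```

View pics/s3.png

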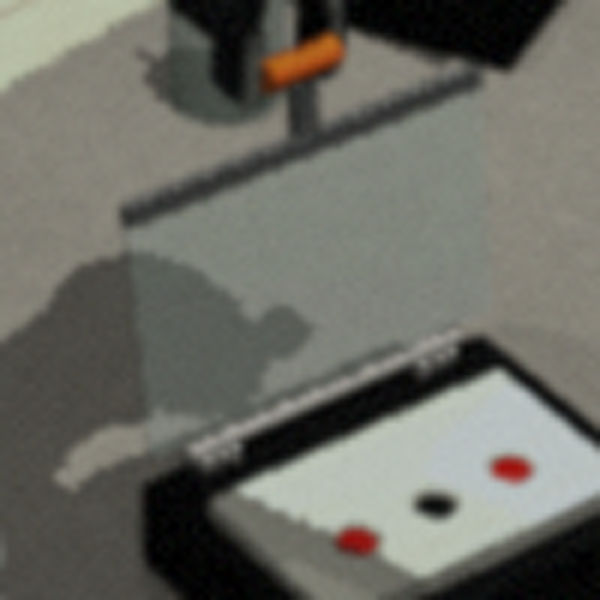

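```bash
python3 - <<'E'
from h import *
s=st()
c=calibration('wrist');im=get_image('wrist');cv2.imwrite('pics/w3.png',im[:,:,::-1])
R=Ro.from_quat(s['ee_rot']).as_matrix()
print('grasp pt px',proj(c,s['position']-8*R[:,2]))
hsv=cv2.cvtColor(im,cv2.COLOR_RGB2HSV);m=cv2.inRange(hsv,(6,120,90),(22,255,255));N,_,q,ce=cv2.connectedComponentsWithStats(m)
for i in range(1,N):
    if q[i][4]>300: print(q[i],ce[i], plane(c,*ce[i],210)-s['position'])
E
```

```text
t 7.97 pos [ 657.2 -126.   202.5] q [ 0.095  0.996 -0.001  0.004] F [-2.1 -5.8  4.2] w 33.2 j [ 0.05  0.48  0.06  0.   -1.14 -1.82]
grasp pt px [312.014 274.994]
[ 264  225  102   39 3683] [314.809 243.802] [-12.35    3.49    7.535]
[ 492  279  116   77 2203] [561.453 313.642] [35.602 94.284  7.535]
[469 281  78  13 427] [504.023 286.468] [19.118 72.453  7.535]
```

View pics/w3.png

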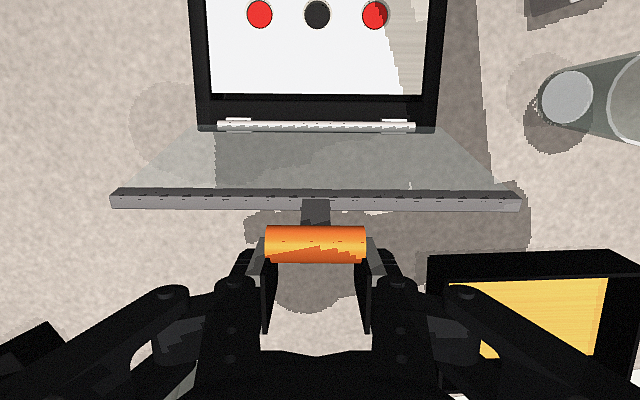

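```bash
python3 - <<'E'
from h import *
s=st()
c=calibration('wrist');cs=calibration('side');im=get_image('side');hsv=cv2.cvtColor(im,cv2.COLOR_RGB2HSV)
m=cv2.inRange(hsv,(6,120,90),(22,255,255));k=np.zeros_like(m);k[80:100,355:385]=m[80:100,355:385]
M=cv2.moments(k,True);p=(M['m10']/M['m00'],M['m01']/M['m00']);print(p,M['m00'])
B,g=tri(c,(315,244),cs,p);print('bead',B,g)
yaw=-.191;X=np.array([np.cos(yaw),np.sin(yaw),0]);Y=np.array([-X[1],X[0],0]);H=np.array([612.4,-116.3,56])
d=B-H;print(d@X,d@Y,d[2],np.hypot(d@X,d[2]),np.arctan2(d[2],-d@X))
for q in((314,116),(235,122),(402,122)): print('hinge rod',plane(c,*q,56+3))
for q in((260,14),(317,14),(374,14)): print('cav',plane(c,*q,49))
# edge centre line
for q in((111,202),(520,205),(315,203)): print('edge',plane(c,*q,56+126*np.sin(1.8)+3))
E
```

```text
t 8.03 pos [ 657.1 -126.   202.4] q [ 0.095  0.996 -0.001  0.004] F [-3.  -5.   4.5] w 32.9 j [ 0.05  0.48  0.06  0.   -1.14 -1.82]
(370.1714285714286, 89.54285714285714) 70.0
bead [ 641.088 -122.599  215.656] 2.9561049378634454
29.36228401249445 -0.7383568464197791 159.65558927371234 162.33314790506194 1.7526741075925825
hinge rod [ 605.929 -116.099   59.   ]
hinge rod [ 598.979 -175.746   59.   ]
hinge rod [622.886 -51.477  59.   ]
cav [ 527.748 -141.051   49.   ]
cav [ 535.598 -100.311   49.   ]
cav [543.445 -59.584  49.   ]
edge [ 619.721 -210.541  181.705]
edge [655.602 -31.189 181.705]
edge [ 637.381 -121.086  181.705]
```

The bead has slipped about 12 mm towards the pads' front edge, and the angle estimate is only about 1.75–1.8. I'll release it, then push on the bead from the front with shut fingers so the stop shows up clearly in the force reading.

Request:
drive_tool(
  increments=[
    [0.3,[0,0,0],0],
    [0.3,[0,0,0],0],
    [0.3,[0,0,0],0],
    [0.3,[0,0,0],0],
    [0.3,[0,0,-0.1],0],
    [0.3,[0,0,-0.1],0],
    [-1,[0.08,0,0],0],
    [-1,[0.08,0,0],0],
    [-1,[0,0,0],0],
    [-1,[0,0,0],0],
    [-1,[0,0,0],0],
    [-1,[0,0,0],0],
    [-1,[0,0,0.1],0],
    [-1,[0,0,0.1],0],
    [-1,[0,0,0],0],
  ],
)

```text
clock: 9.95
position: [606.3, -115.4, 196.4]
ee_rot: [0.096, 0.995, -0.0, -0.003]
contact_force: [0.4, 0.1, 1.0]
gripper_width: 0.3
```

```bash
python3 - <<'E'
from h import *
s=st()
c=calibration('wrist');im=get_image('wrist');cv2.imwrite('pics/w4.png',im[:,:,::-1])
hsv=cv2.cvtColor(im,cv2.COLOR_RGB2HSV);m=cv2.inRange(hsv,(6,120,90),(22,255,255));N,_,q,ce=cv2.connectedComponentsWithStats(m)
for i in range(1,N):
    if q[i][4]>300: print(q[i],ce[i], plane(c,*ce[i],210))
E
```

```text
t 9.95 pos [ 606.3 -115.4  196.4] q [ 0.096  0.995 -0.    -0.003] F [0.4 0.1 1. ] w 0.3 j [ 0.07  0.41 -0.07 -0.   -1.09 -1.84]
[595  34  27  31 336] [605.104  49.199] [545.023  -9.929 210.   ]
[531 336  71  33 577] [581.127 348.804] [654.455 -17.948 210.   ]
```

View pics/w4.png

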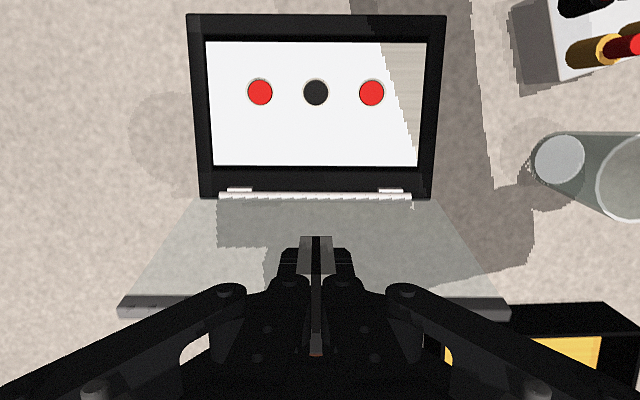

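Request:
drive_tool(
  increments=[
    [-1,[-0.02,0,-0.01],0],
    [-1,[-0.02,0,-0.01],0],
    [-1,[-0.01,0,0],0],
    [-1,[0,0,0],0],
  ],
)

```text
clock: 10.5
position: [622.6, -118.2, 205.3]
ee_rot: [0.096, 0.995, 0.0, 0.0]
contact_force: [-0.5, 0.6, -0.0]
gripper_width: 0.3
```

Request:
drive_tool(
  increments=[
    [-1,[-0.01,0,0],0],
    [-1,[-0.01,0,0],0],
    [-1,[0,0,0],0],
  ],
)

```text
clock: 10.88
position: [628.1, -119.3, 204.8]
ee_rot: [0.096, 0.995, -0.0, -0.0]
contact_force: [-0.8, -0.8, -0.6]
gripper_width: -0.1
```

Request:
drive_tool(
  increments=[
    [-1,[-0.008,0,0],0],
    [-1,[0,0,0],0],
  ],
)

```text
clock: 11.12
position: [630.3, -119.8, 204.6]
ee_rot: [0.096, 0.995, 0.0, -0.001]
contact_force: [-1.5, 0.4, -0.9]
gripper_width: -0.3
```

Request:
drive_tool(
  increments=[
    [-1,[-0.008,0,0],0],
    [-1,[0,0,0],0],
  ],
)

```text
clock: 11.38
position: [630.8, -119.9, 204.6]
ee_rot: [0.096, 0.995, 0.0, -0.003]
contact_force: [-6.3, 1.8, 1.0]
gripper_width: 0.1
```

Request:
drive_tool(
  increments=[
    [-1,[-0.008,0,0],0],
    [-1,[0,0,0],0],
  ],
)

```text
clock: 11.62
position: [631.1, -120.0, 204.6]
ee_rot: [0.096, 0.995, 0.0, -0.006]
contact_force: [-11.1, 3.5, 3.6]
gripper_width: -0.1
```

Request:
drive_tool(
  increments=[
    [-1,[-0.008,0,0],0],
    [-1,[0,0,0],0],
  ],
)

```text
clock: 11.88
position: [631.2, -120.1, 204.5]
ee_rot: [0.096, 0.995, 0.0, -0.008]
contact_force: [-16.9, 5.6, 7.1]
gripper_width: -0.3
```

The position stalls at x ≈ 631 while the force climbs to 17 N, far above the 2–3 N hinge drag, so the cover is on its stop. I'll back away and go to the funnel.

Request:
drive_tool(
  increments=[
    [-1,[0.03,0,0],0],
    [-1,[0.1,0,0],0],
    [0.3,[0,0,-0.1],0],
    [0.3,[0.073,0.172,0],0.0485],
    [0.3,[0.073,0.172,0],0],
    [0.3,[0.073,0.172,0],0],
    [0.3,[0.073,0.172,0],0],
    [0.3,[0.073,0.172,0],0],
    [0.3,[0.073,0.172,0],0],
    [0.3,[0.073,0.172,0],0],
    [0.3,[0.073,0.172,0],0],
    [0.3,[0,0,0],0],
    [0.3,[0,0,0],0],
  ],
)

```text
clock: 13.5
position: [543.7, 331.4, 235.4]
ee_rot: [0.143, 0.99, 0.0, 0.001]
contact_force: [0.1, 0.2, 0.4]
gripper_width: 55.6
```

```bash
python3 - <<'E'
from h import *
s=st();inc(s,[497.9,327.8,78],1.283)
c=calibration('wrist');im=get_image('wrist');cv2.imwrite('pics/w5.png',im[:,:,::-1])
hsv=cv2.cvtColor(im,cv2.COLOR_RGB2HSV);m=cv2.inRange(hsv,(105,120,60),(125,255,255));N,_,q,ce=cv2.connectedComponentsWithStats(m)
for i in range(1,N):
    if q[i][4]>300: print(q[i],ce[i], plane(c,*ce[i],97))
i=1+np.argmax(q[1:,4]);print(cv2.minAreaRect(np.argwhere(_==i)[:,::-1].astype(np.float32)))
print(proj(c,np.array([497.9,327.8,97])),proj(c,np.array([557.4,310.2,97])))
im=get_image('side');cv2.imwrite('pics/s5.png',im[:,:,::-1])
E
```

```text
t 13.5 pos [543.7 331.4 235.4] q [0.143 0.99  0.    0.001] F [0.1 0.2 0.4] w 55.6 j [ 0.8   0.41  0.03  0.   -1.19 -2.66]
shift mm [ 43.1 -16.6 157.3] scaled [ 0.144 -0.055  0.524] tooly ang 1.2833 tilt [ 0.001  0.001 -1.   ]
turn rad 0.0003 scaled 0.0002
[ 291   99   13   79 1023] [296.988 138.075] [504.526 330.118  97.   ]
((297.0, 138.0), (78.0, 12.0), 90.0)
[291.407 130.417] [292.801 209.556]
```

View pics/w5.png

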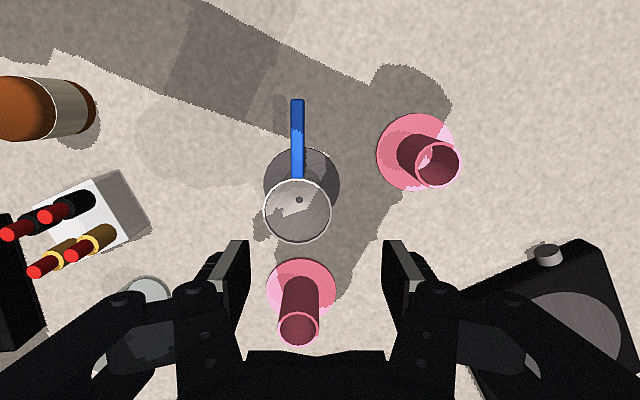

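View pics/s5.png

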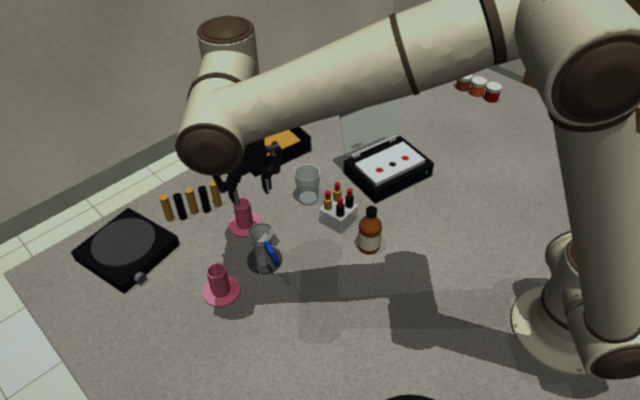

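The wrist view shows the blue handle centred at (297,138), vertical in the picture so the yaw matches, and the rim at (297,211). That is about 4 px right of the prediction. I'll go over the handle and look again from close.

Request:
drive_tool(
  increments=[
    [0.3,[0.143,-0.049,0],0],
    [0.3,[0,0,0.18],0],
    [0.3,[0,0,0.18],0],
    [0.3,[0,0,0],0],
    [0.3,[0,0,0],0],
  ],
)

```text
clock: 14.22
position: [499.8, 329.4, 129.4]
ee_rot: [0.144, 0.99, 0.001, 0.002]
contact_force: [0.1, -0.1, 1.2]
gripper_width: 55.4
```

```bash
python3 - <<'E'
from h import *
s=st();inc(s,[498.5,329.5,78],1.283)
c=calibration('wrist');im=get_image('wrist');cv2.imwrite('pics/w6.png',im[:,:,::-1])
hsv=cv2.cvtColor(im,cv2.COLOR_RGB2HSV);m=cv2.inRange(hsv,(105,120,60),(125,255,255));N,_,q,ce=cv2.connectedComponentsWithStats(m)
i=1+np.argmax(q[1:,4]);print(q[i],ce[i],plane(c,*ce[i],97))
print(proj(c,np.array([498.5,329.5,97])),'tcp line at z=97',proj(c,np.r_[s['position'][:2],97]))
E
```

```text
t 14.22 pos [499.8 329.4 129.4] q [0.144 0.99  0.001 0.002] F [ 0.1 -0.1  1.2] w 55.4 j [ 0.85  0.44 -0.21  0.   -0.92 -2.71]
shift mm [ 1.4 -0.4 51.4] scaled [ 0.005 -0.001  0.171] tooly ang 1.2823 tilt [ 0.003  0.002 -1.   ]
turn rad -0.0007 scaled -0.0003
[ 307  180   21  121 2352] [316.702 239.935] [502.22  330.875  97.   ]
[311.887 233.937] tcp line at z=97 [312.4   236.285]
```

View pics/w6.png

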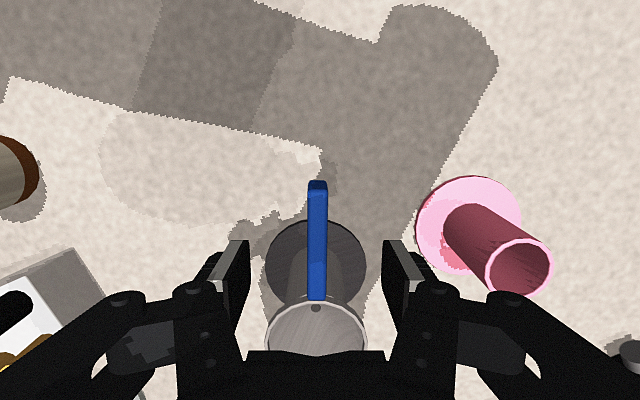

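The handle (x≈317) is centred between the pads (inner faces at 249 and 383). I'll descend and grip.

Request:
drive_tool(
  increments=[
    [0.3,[0.003,0,0.08],0],
    [0.3,[0,0,0.06],0],
    [0.3,[0,0,0.033],0],
    [0.3,[0,0,0],0],
    [-1,[0,0,0],0],
    [-1,[0,0,0],0],
    [-1,[0,0,0],0],
    [-1,[0,0,0],0],
    [-1,[0,0,0],0],
    [-1,[0,0,0],0],
    [-1,[0,0,0],0],
    [-1,[0,0,0],0],
  ],
)

```text
clock: 15.78
position: [497.5, 329.7, 75.6]
ee_rot: [0.143, 0.99, 0.0, 0.0]
contact_force: [0.1, 1.1, 4.1]
gripper_width: 9.2
```

```bash
python3 - <<'E'
from h import *
s=st()
im=get_image('side');cv2.imwrite('pics/s6.png',im[:,:,::-1])
im=get_image('wrist');cv2.imwrite('pics/w7.png',im[:,:,::-1])
E
```

```text
t 15.78 pos [497.5 329.7  75.6] q [0.143 0.99  0.    0.   ] F [0.1 1.1 4.1] w 9.2 j [ 0.86  0.5  -0.27  0.   -0.8  -2.72]
```

View pics/w7.png

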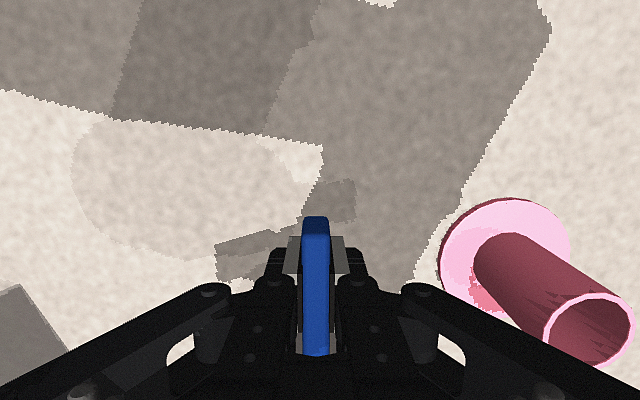

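Gripped, with a reading of 9.2 mm over the 10 mm handle. I'll lift straight up.

Request:
drive_tool(
  increments=[
    [-1,[0,0,-0.03],0],
    [-1,[0,0,-0.05],0],
    [-1,[0,0,-0.07],0],
    [-1,[0,0,-0.08],0],
    [-1,[0,0,-0.08],0],
    [-1,[0,0,-0.08],0],
    [-1,[0,0,-0.07],0],
    [-1,[0,0,-0.04],0],
    [-1,[0,0,0],0],
    [-1,[0,0,0],0],
  ],
)

```text
clock: 17.12
position: [496.6, 328.9, 224.2]
ee_rot: [0.144, 0.99, -0.001, -0.001]
contact_force: [0.6, 0.4, 0.3]
gripper_width: 9.0
```

```bash
python3 - <<'E'
from h import *
s=st()
im=get_image('side');cv2.imwrite('pics/s7.png',im[:,:,::-1]);cv2.imwrite('pics/s7c.png',cv2.resize(im[150:280,170:320,::-1],None,fx=4,fy=4,interpolation=cv2.INTER_CUBIC))
im=get_image('wrist');cv2.imwrite('pics/w8.png',im[:,:,::-1])
c=calibration('side')
ax=s['position'][:2]+62*np.array([np.cos(-.288),np.sin(-.288)]);z=s['position'][2]+8-57
for h in(0,30,68): print(h,(proj(c,np.r_[ax,z+h])-[170,150])*4)
E
```

```text
t 17.12 pos [496.6 328.9 224.2] q [ 0.144  0.99  -0.001 -0.001] F [0.6 0.4 0.3] w 9.0 j [ 0.86  0.35 -0.09 -0.   -1.13 -2.72]
0 [348.162 230.11 ]
30 [342.012 188.233]
68 [333.852 132.673]
```

View pics/s7c.png

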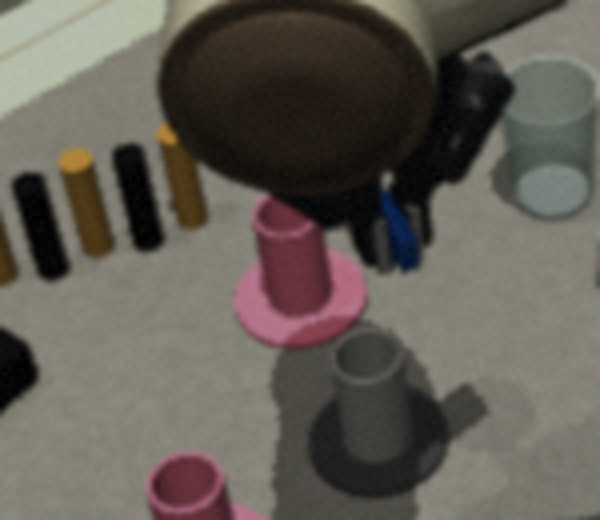

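View pics/w8.png

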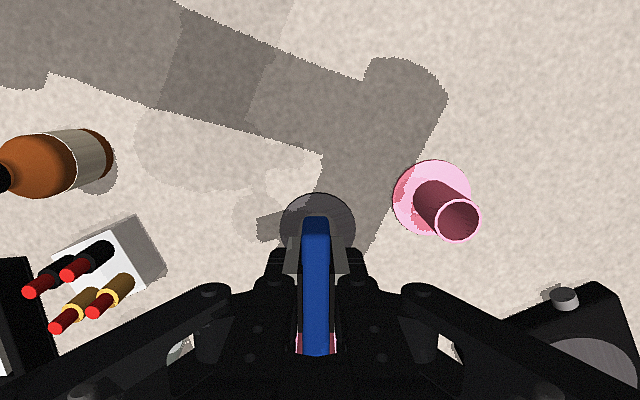

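The funnel is clear of the stand. The handle sits at the same wrist pixels as before the lift, so it hasn't slipped. I'll carry it with the tip at about 178 mm.

Request:
drive_tool(
  increments=[
    [-1,[-0.011,-0.046,0],0],
    [-1,[-0.022,-0.093,0],0],
    [-1,[-0.034,-0.14,0],0],
    [-1,[-0.037,-0.155,0],0],
    [-1,[-0.037,-0.155,0],0],
    [-1,[-0.037,-0.155,0],0],
    [-1,[-0.037,-0.155,0],0],
    [-1,[-0.037,-0.155,0],0],
    [-1,[-0.034,-0.14,0],0],
    [-1,[-0.022,-0.093,0],0],
    [-1,[-0.011,-0.046,0],0],
    [-1,[0,0,0],0],
    [-1,[0,0,0],0],
    [-1,[0,0,0],0],
  ],
)

```text
clock: 18.98
position: [475.4, -80.5, 225.2]
ee_rot: [0.143, 0.99, 0.0, 0.0]
contact_force: [-0.0, -0.2, -0.5]
gripper_width: 8.9
```

```bash
python3 - <<'E'
from h import *
s=st();inc(s,[474.9,-81.7,106.6],1.283)
for n in('side','wrist','top'):
    im=get_image(n);cv2.imwrite(f'pics/{n}9.png',im[:,:,::-1])
    if n=='side': cv2.imwrite('pics/s9c.png',cv2.resize(im[60:210,290:470,::-1],None,fx=4,fy=4,interpolation=cv2.INTER_CUBIC))
E
```

```text
t 18.98 pos [475.4 -80.5 225.2] q [0.143 0.99  0.    0.   ] F [-0.  -0.2 -0.5] w 8.9 j [ 0.17  0.16 -0.36 -0.   -1.06 -2.03]
shift mm [  0.1  -1.3 118.6] scaled [ 0.    -0.004  0.395] tooly ang 1.284 tilt [ 0.  0. -1.]
turn rad 0.001 scaled 0.0005
```

View pics/s9c.png

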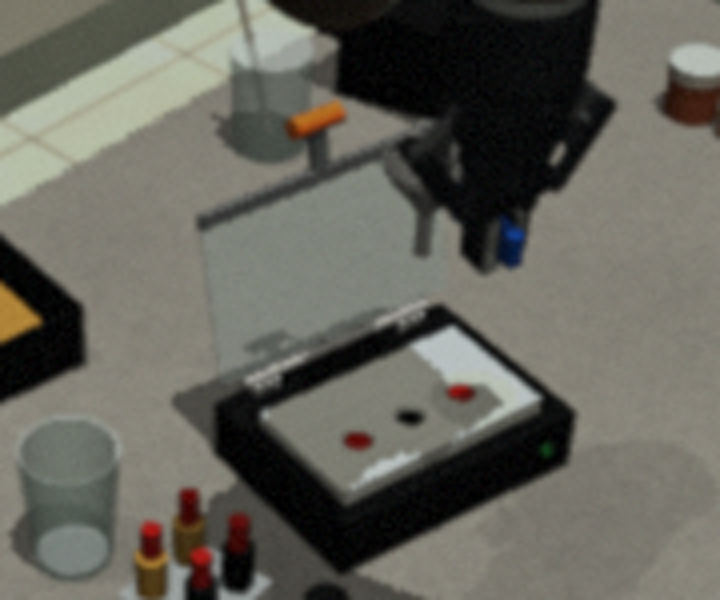

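View pics/wrist9.png

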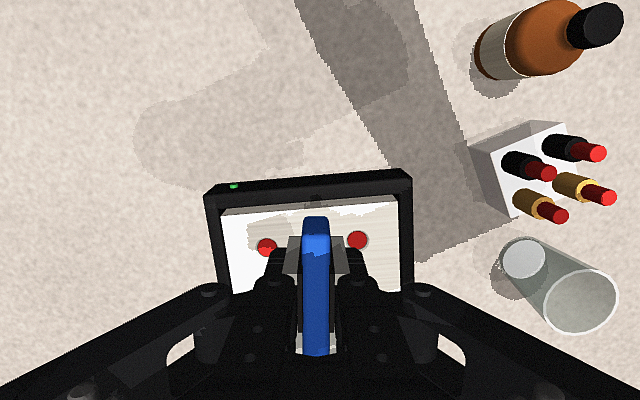

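View pics/top9.png

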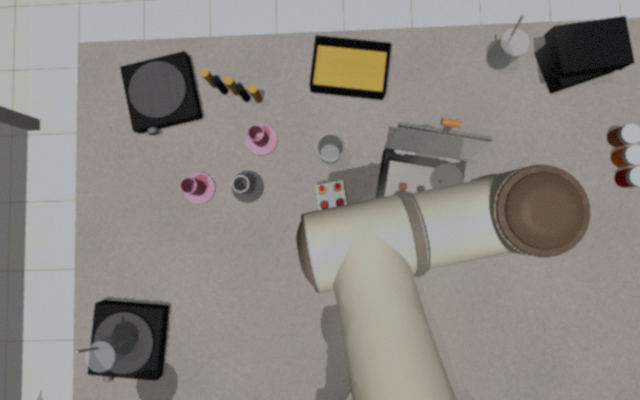

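The cover is still open, and the bystanders are in place. In the side view the spout tip is near (395.8,122.5) and the dark cavity at (392.3,164.3). I'll measure both.

```bash
python3 - <<'E'
from h import *
np.set_printoptions(precision=1,suppress=True)
cs=calibration('side');ct=calibration('top')
print('side: tip',plane(cs,290+423/4,60+250/4,178.6),'cav',plane(cs,290+409/4,60+417/4,50))
print('side reds',plane(cs,290+358/4,60+441/4,48),plane(cs,290+461/4,60+393/4,48))
im=cv2.imread('pics/top9.png');cv2.imwrite('pics/t9c.png',cv2.resize(im[110:210,370:500],None,fx=6,fy=6,interpolation=cv2.INTER_CUBIC))
s=cv2.imread('pics/side9.png');cv2.imwrite('pics/s9d.png',cv2.resize(s[85:185,360:430],None,fx=6,fy=6,interpolation=cv2.INTER_CUBIC))
E
```

```text
side: tip [ 537.3 -103.5  178.6] cav [ 532.6 -101.    50. ]
side reds [542.1 -62.3  48. ] [ 525.3 -144.9   48. ]
```

View pics/t9c.png

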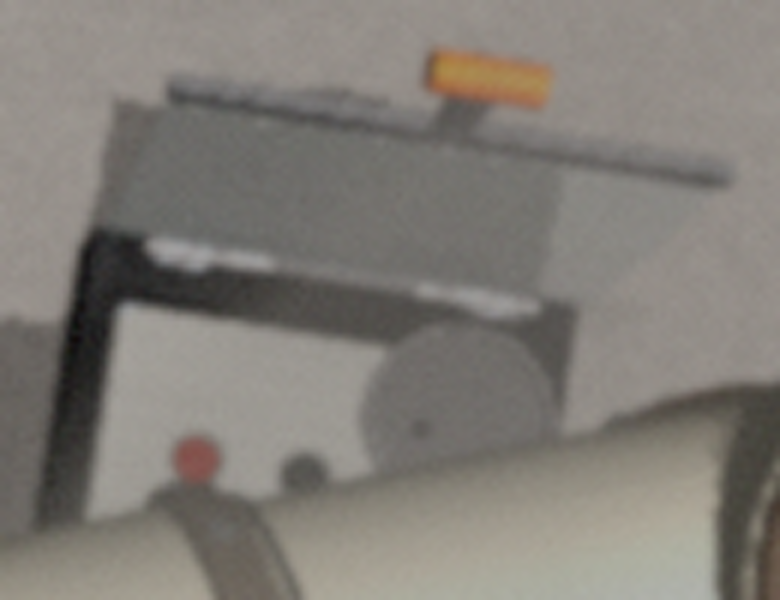

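View pics/s9d.png

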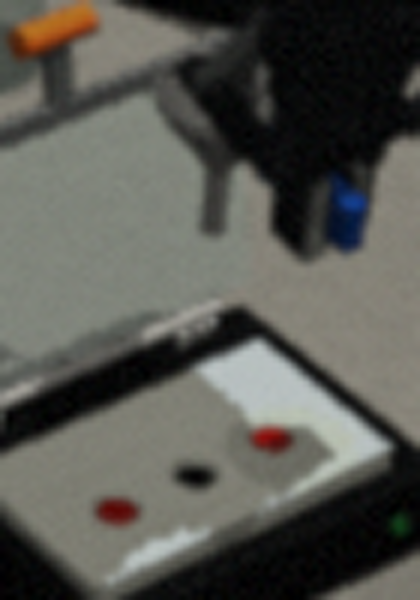

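```bash
python3 - <<'E'
from h import *
np.set_printoptions(precision=1,suppress=True)
cs=calibration('side');ct=calibration('top')
print('rim',plane(ct,446.6,180,246.6),'hole(tip?)',plane(ct,370+421/6,110+429/6,178.6+32),'cav',plane(ct,370+305/6,110+474/6,50))
B,g=tri(ct,(370+489/6,110+76.5/6),cs,(360+55/6,85+30/6));print(B,g)
yaw=-.191;X=np.array([np.cos(yaw),np.sin(yaw),0]);Y=np.array([-X[1],X[0],0]);H=np.array([612.4,-116.3,56])
d=B-H;print(d@X,d@Y,d[2],'ang',np.arctan2(d[2],-d@X))
T,g=tri(ct,(446.6,180),cs,(290+423/4,60+250/4));print(T,g)
E
```

```text
rim [535.8 -97.9 246.6] hole(tip?) [536.8 -97.5 210.6] cav [ 535.7 -101.4   50. ]
[ 646.6 -125.5  209.7] 2.660651683372656
35.356454203361494 -2.5403444502548584 153.69817364428536 ang 1.7969010137409773
[ 546.2 -121.7  164.7] 7.322607070443706
```

The cover reads 1.797 rad, so it is on its stop. I'll descend to about 30 mm above the face and compare again there, where parallax matters little.

Request:
drive_tool(
  increments=[
    [-1,[0,-0.004,0.03],0],
    [-1,[0,0,0.07],0],
    [-1,[0,0,0.09],0],
    [-1,[0,0,0.07],0],
    [-1,[0,0,0.04],0],
    [-1,[0,0,0.027],0],
    [-1,[0,0,0],0],
    [-1,[0,0,0],0],
  ],
)

```text
clock: 20.12
position: [475.5, -82.4, 127.8]
ee_rot: [0.143, 0.99, 0.0, 0.001]
contact_force: [-0.1, -0.3, -0.8]
gripper_width: 9.0
```

```bash
python3 - <<'E'
from h import *
s=st()
im=get_image('top');cv2.imwrite('pics/t10.png',cv2.resize(im[130:220,380:480,::-1],None,fx=6,fy=6,interpolation=cv2.INTER_CUBIC))
im=get_image('side');cv2.imwrite('pics/s10.png',cv2.resize(im[110:190,350:430,::-1],None,fx=7,fy=7,interpolation=cv2.INTER_CUBIC))
im=get_image('wrist');cv2.imwrite('pics/w10.png',im[:,:,::-1])
cs=calibration('side');t=s['position'][2]-46.6;print('tip z',t)
c=np.array([535,-101.2,0])
for z in(50,t,t+68): print(z,(proj(cs,c+[0,0,z])-[350,110])*7)
E
```

```text
t 20.12 pos [475.5 -82.4 127.8] q [0.143 0.99  0.    0.001] F [-0.1 -0.3 -0.8] w 9.0 j [ 0.17  0.27 -0.49  0.   -0.81 -2.02]
tip z 81.15859742612577
50 [291.143 376.534]
81.15859742612577 [298.044 311.48 ]
149.15859742612577 [313.935 161.688]
```

View pics/t10.png

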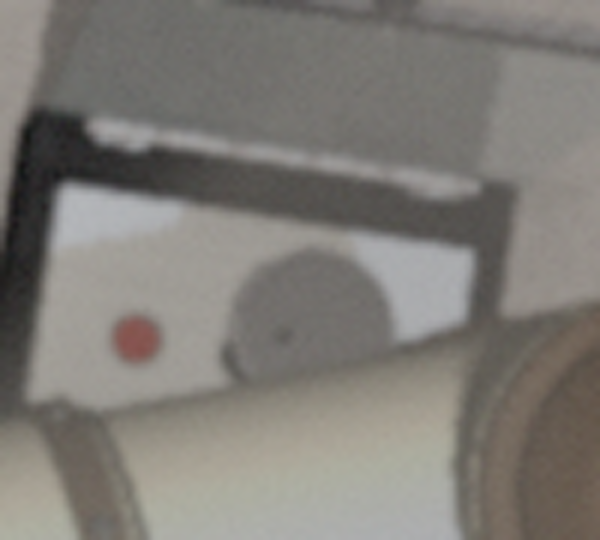

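View pics/s10.png

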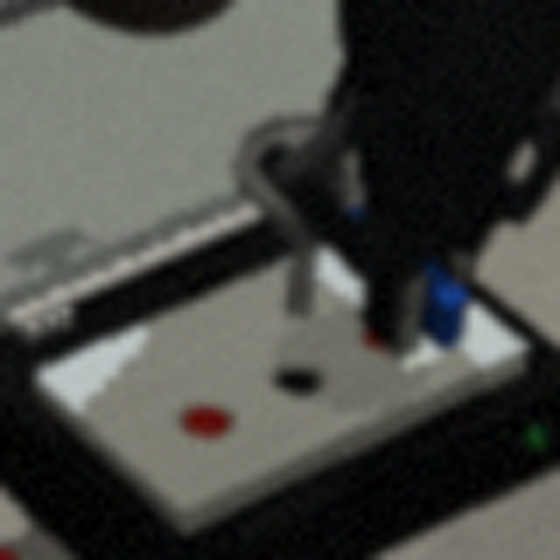

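View pics/w10.png

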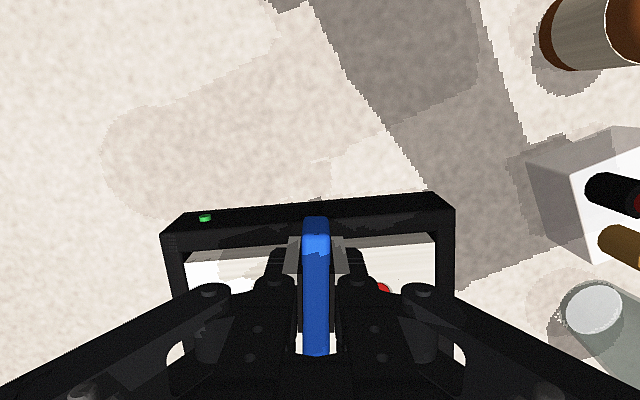

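```bash
python3 - <<'E'
from h import *
np.set_printoptions(precision=1,suppress=True)
cs=calibration('side');ct=calibration('top')
s=st()
acc=np.mean([get_image('top').astype(float) for _ in range(4)],0)
sacc=np.mean([get_image('side').astype(float) for _ in range(4)],0)
cv2.imwrite('pics/t11.png',cv2.resize(acc[150:205,395:465,::-1].astype(np.uint8),None,fx=10,fy=10,interpolation=cv2.INTER_CUBIC))
cv2.imwrite('pics/s11.png',cv2.resize(sacc[125:180,370:415,::-1].astype(np.uint8),None,fx=10,fy=10,interpolation=cv2.INTER_CUBIC))
print('rim',plane(ct,431.8,185.3,149.2))
g=cv2.cvtColor(cv2.resize(acc[150:205,395:465].astype(np.uint8),None,fx=8,fy=8,interpolation=cv2.INTER_CUBIC),cv2.COLOR_RGB2GRAY)
C=cv2.HoughCircles(cv2.GaussianBlur(g,(0,0),3),cv2.HOUGH_GRADIENT,1,100,param1=60,param2=15,minRadius=100,maxRadius=125)
if C is not None:
    for x,y,r in C[0][:3]: print('hough',x/8+395,y/8+150,r/8,plane(ct,x/8+395,y/8+150,149.2))
E
```

```text
t 20.27 pos [475.3 -82.4 127.7] q [0.144 0.99  0.    0.001] F [ 0.5 -0.1 -1. ] w 9.1 j [ 0.17  0.27 -0.49  0.   -0.81 -2.03]
rim [535.241 -98.959 149.2  ]
```

View pics/t11.png

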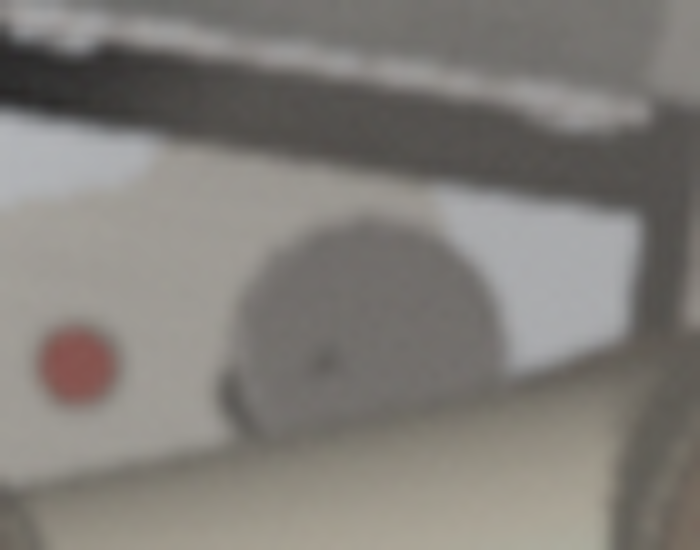

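View pics/s11.png

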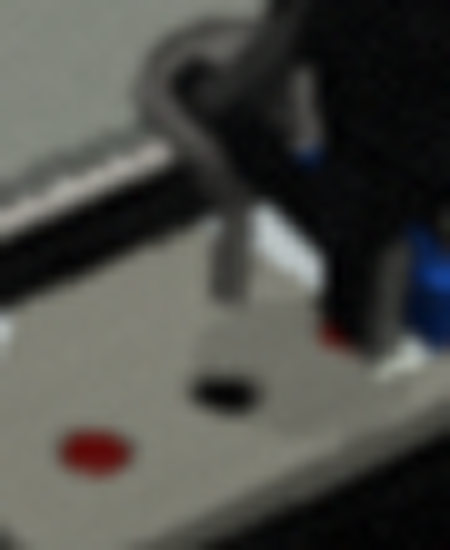

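```bash
python3 - <<'E'
from h import *
np.set_printoptions(precision=1,suppress=True)
cs=calibration('side');ct=calibration('top')
print('rim',plane(ct,432.1,184.9,149.2),'hole z111',plane(ct,427.2,186,111),'z81',plane(ct,427.2,186,81))
print('before-lift rim',plane(ct,238.8,183.3,97),'hole',plane(ct,215+162/6,160+146/6,59),'z29',plane(ct,215+162/6,160+146/6,29))
# upright check in side: rim ellipse centre
print('side tip',plane(cs,392.8,153.8,81.1),'cav',plane(cs,392.5,164.5,50))
print('side tip, z+3',plane(cs,392.8,153.8,84))
E
```

```text
rim [536.  -99.6 149.2] hole z111 [537.2 -99.9 111. ] z81 [ 539.6 -108.    81. ]
before-lift rim [557.6 310.   97. ] hole [559. 312.  59.] z29 [562.  319.2  29. ]
side tip [ 536.4 -103.7   81.1] cav [ 531.6 -100.7   50. ]
side tip, z+3 [ 534.3 -100.9   84. ]
```

Top view: funnel at about (536,-99.6), cavity at about (535,-101.2). The side view agrees on the sideways part. I'll correct by about 1.5 mm and lower slowly.

Request:
drive_tool(
  increments=[
    [-1,[0.001,-0.005,0],0],
    [-1,[0,0,0.02],0],
    [-1,[0,0,0.02],0],
    [-1,[0,0,0.015],0],
    [-1,[0,0,0.01],0],
    [-1,[0,0,0],0],
    [-1,[0,0,0],0],
    [-1,[0,0,0],0],
  ],
)

```text
clock: 21.68
position: [474.4, -83.8, 107.8]
ee_rot: [0.144, 0.99, 0.0, 0.0]
contact_force: [-0.6, 0.1, -0.2]
gripper_width: 9.3
```

```bash
python3 - <<'E'
from h import *
np.set_printoptions(precision=1,suppress=True)
cs=calibration('side');ct=calibration('top')
s=st()
acc=np.mean([get_image('top').astype(float) for _ in range(4)],0)
sacc=np.mean([get_image('side').astype(float) for _ in range(6)],0)
cv2.imwrite('pics/t12.png',cv2.resize(acc[150:205,395:465,::-1].astype(np.uint8),None,fx=10,fy=10,interpolation=cv2.INTER_CUBIC))
cv2.imwrite('pics/s12.png',cv2.resize(sacc[125:180,370:425,::-1].astype(np.uint8),None,fx=10,fy=10,interpolation=cv2.INTER_CUBIC))
z=s['position'][2]-46.6
for zz in(50,z): print(zz,(proj(cs,np.array([535,-101.2,zz]))-[370,125])*10)
print((proj(ct,np.array([535,-101.2,z+68]))-[395,150])*10, 'r',28/(ct['R']@np.array([535,-101,128])+ct['t'])[2]*f(ct)*10)
E
```

```text
t 21.68 pos [474.4 -83.8 107.8] q [0.144 0.99  0.    0.   ] F [-0.6  0.1 -0.2] w 9.3 j [ 0.16  0.3  -0.52 -0.   -0.76 -2.02]
50 [215.919 387.906]
61.226410968156564 [219.433 354.775]
[352.107 362.505] r 133.60031851687978
```

View pics/t12.png

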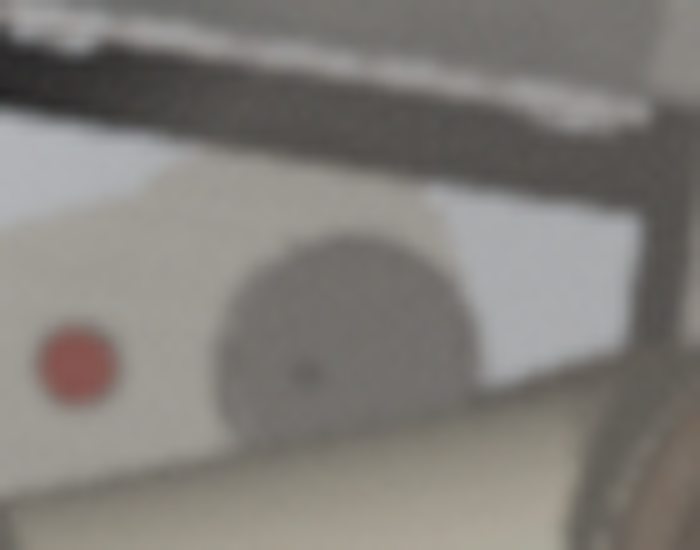

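View pics/s12.png

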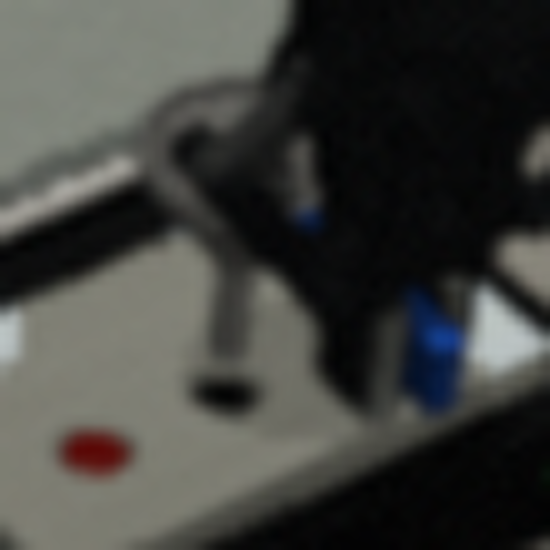

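```bash
python3 - <<'E'
from h import *
from scipy.optimize import least_squares
np.set_printoptions(precision=2,suppress=True)
cs=calibration('side');ct=calibration('top');s=st()
acc=np.mean([get_image('side').astype(float) for _ in range(8)],0)
# red centre & dark centre predictions
C=np.array([535.1,-101.2]);yaw=-.191;Y=np.array([-np.sin(yaw),np.cos(yaw)])
for n,k in(('red+',42),('dark',0)):
    print(n,(proj(cs,np.r_[C+k*Y,48 if k else 50])-[370,125])*10, (proj(ct,np.r_[C+k*Y,48 if k else 50])-[395,150])*10)
g=cv2.cvtColor(acc.astype(np.uint8),cv2.COLOR_RGB2GRAY)
print(g[148:172,386:400])
def res(p,bs,tipv):
    x,y,z=p
    return np.r_[(proj(ct,np.array([x,y,z+68]))-[395+34.9,150+36.7])*10,(proj(cs,p)-[370,125])*10+bs-np.array([230,tipv])]
for bs in((9,7),(5,3),(0,0)):
  for tv in(346,352):
    r=least_squares(res,[535,-101,61],args=(np.array(bs),tv));print(bs,tv,r.x,r.fun)
E
```

```text
t 22.18 pos [474.2 -83.8 107.6] q [0.144 0.99  0.    0.   ] F [ 0.6 -0.7 -1.9] w 9.1 j [ 0.16  0.3  -0.52  0.   -0.76 -2.02]
red+ [ 85.82  455.041] [ 74.602 364.543]
dark [215.62  387.725] [257.457 392.456]
[[ 56  86  84  60  46  43  36  23  13  10  10  10  10   9]
 [ 92 115 115  94  62  41  38  33  21   9   7  10   8   8]
 [120 125 127 117  93  57  40  39  33  19  12  10   8   7]
 [128 126 127 126 113  78  47  42  44  43  38  22  10   7]
 [127 127 127 128 120  92  59  50  58  75  84  63  28  10]
 [127 127 127 127 120  93  63  59  67  90 116 107  66  27]
 [127 128 128 128 117  86  62  61  72  97 121 122  98  51]
 [128 129 129 127 116  81  60  61  75  99 113 113 105  77]
 [128 128 128 127 111  75  59  60  71  95 109 111 109 100]
 [127 128 128 124 103  69  59  62  71  95 107 109 109 107]
 [127 127 126 119  98  64  56  62  75 102 109 109 109 109]
 [127 126 122 113  97  65  58  63  78 103 109 109 110 109]
 [127 124 118 111  97  71  66  71  87 105 108 111 110 111]
 [127 127 117 107  95  81  82  86  97 107 109 110 110 110]
 [128 123 109  90  76  69  70  72  81  94 104 110 111 110]
 [125 12
[... 228 characters left out ...]
 [125 125 126 125 124 119 113 108 108 111 109 106 106 106]
 [125 124 126 125 126 126 125 124 122 118 113 112 112 111]
 [125 125 125 125 125 124 124 123 124 122 123 123 123 124]
 [123 124 125 123 123 123 123 123 124 123 125 127 126 125]
 [124 123 124 123 123 122 124 124 124 125 126 125 119 111]]
(9, 7) 346 [533.319 -98.417  69.211] [ 0.596  0.607 -1.053  0.068]
(9, 7) 352 [533.548 -99.099  66.655] [ 0.465  0.473 -0.82   0.053]
(5, 3) 346 [533.177 -99.151  67.463] [ 1.876  1.909 -3.311  0.214]
(5, 3) 352 [533.406 -99.835  64.902] [ 1.745  1.776 -3.075  0.199]
(0, 0) 346 [532.922 -99.843  66.126] [ 3.52   3.581 -6.207  0.405]
(0, 0) 352 [ 533.15  -100.529   63.561] [ 3.39   3.448 -5.967  0.389]
```

```bash
python3 - <<'E'
from h import *
np.set_printoptions(precision=1,suppress=True)
cs=calibration('side');s=st();p=s['position']
fw=np.array([.9585,-.285,0]);ty=np.array([.285,.9585,0]);Z=np.array([0,0,1])
acc=np.mean([get_image('side').astype(float) for _ in range(4)],0)
k=12;im=cv2.resize(acc[140:175,385:425,::-1].astype(np.uint8),None,fx=k,fy=k,interpolation=cv2.INTER_CUBIC);im=cv2.convertScaleAbs(im,alpha=1.6)
def q(P): return (proj(cs,P)-[385,140]+.5)*k
for n,P in {'hend bot L':p-25*fw+5*ty-3*Z,'hend bot R':p-25*fw-5*ty-3*Z,'hend top L':p-25*fw+5*ty+19*Z,'hend top R':p-25*fw-5*ty+19*Z,'pad+ back bot':p-11*fw+5*ty-11*Z,'pad+ front bot':p+11*fw+5*ty-11*Z,'tip':p+62*fw-46.6*Z}.items(): 
    a=q(P);print(n,a);cv2.circle(im,(int(a[0]),int(a[1])),3,(0,255,255) if 'h' in n[:1] else (0,0,255),-1)
cv2.imwrite('pics/s13.png',im)
E
```

```text
t 22.57 pos [474.3 -83.8 107.6] q [0.144 0.99  0.    0.   ] F [ 0.1  0.  -0.2] w 8.9 j [ 0.16  0.3  -0.52 -0.   -0.76 -2.02]
hend bot L [332.637 347.358]
hend bot R [374.088 331.341]
hend top L [344.721 263.615]
hend top R [386.662 247.617]
pad+ back bot [288.312 336.536]
pad+ front bot [226.569 273.628]
tip [ 94.76  254.798]
```

View pics/s13.png

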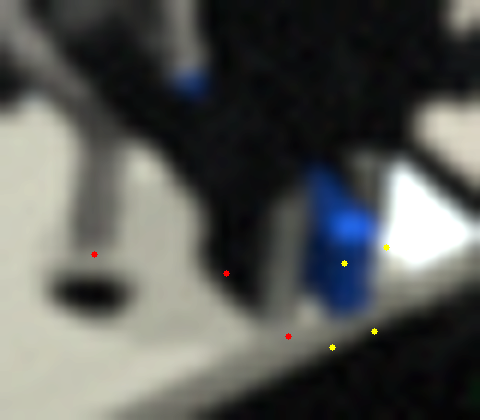

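The lateral estimates agree: about 1.2 mm more forward is needed. On height, the arm's own readings put the tip 11 mm above the face, while the side view suggests 14–15 mm. I'll take the middle, going down 2.4 mm and forward 1.2 mm.

Request:
drive_tool(
  increments=[
    [-1,[-0.004,0,0],0],
    [-1,[0,0,0.004],0],
    [-1,[0,0,0.004],0],
    [-1,[0,0,0],0],
    [-1,[0,0,0],0],
    [-1,[0,0,0],0],
    [-1,[0,0,0],0],
  ],
)

```text
clock: 23.65
position: [475.4, -84.1, 105.2]
ee_rot: [0.144, 0.99, -0.0, 0.0]
contact_force: [0.4, -0.5, -0.9]
gripper_width: 9.2
```

```bash
python3 - <<'E'
from h import *
s=st()
acc=np.mean([get_image('side').astype(float) for _ in range(4)],0)
im=get_image('side');a=cv2.resize(acc[70:190,330:430,::-1].astype(np.uint8),None,fx=5,fy=5,interpolation=cv2.INTER_CUBIC)
cv2.imwrite('pics/s14.png',a)
t=get_image('top');cv2.imwrite('pics/t14.png',t[:,:,::-1])
E
```

```text
t 23.65 pos [475.4 -84.1 105.2] q [ 0.144  0.99  -0.     0.   ] F [ 0.4 -0.5 -0.9] w 9.2 j [ 0.16  0.3  -0.52  0.   -0.75 -2.02]
```

View pics/s14.png

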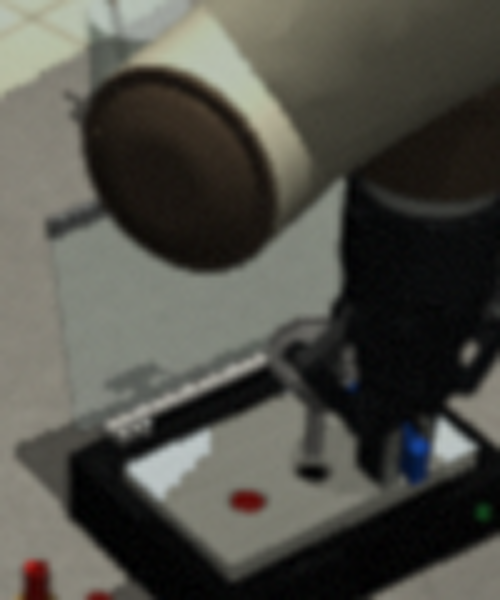

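View pics/t14.png

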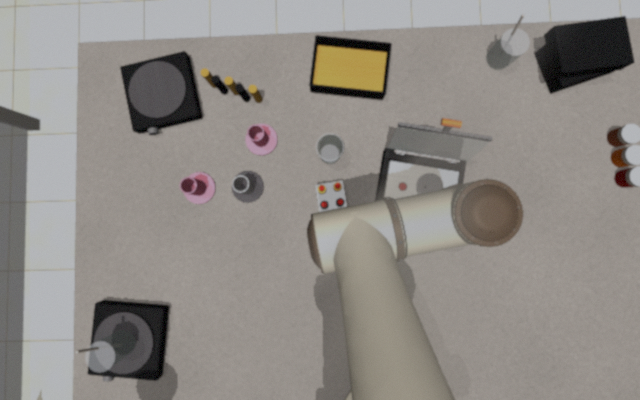

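The spout stands directly over the dark cavity, the cover is unchanged (bead still at (451,123) in the top view), and the beaker and rack haven't moved. Handing in.

```bash
python3 - <<'E'
from h import *
print(job_done()); st()
E
```

```text
the job is handed in; nothing more can be done
None
the job is handed in; nothing more can be done
```

The cover is open on its stop. I handed in at about 24 s with the funnel held, upright as far as I could tell, over the middle cavity, the empty one.

**Cover:** The bead slipped about 12 mm in the pads near the end of the swing. I let go and finished by pushing it with shut fingers. The arm stalled at up to about 17 N, well above the 2–3 N hinge drag. A later two-camera measurement gave 1.797 rad, and the bead was in the same place in the last top picture.

**Funnel:** I lifted it about 150 mm straight up and carried it with the tip about 178 mm above the table. I never saw contact forces above about 2 N while carrying or lowering it. The beaker and rack looked unmoved in the last top picture. The arm hid the bottle there, so I last saw it in place when the funnel was about 30 mm above the mould face.

**Final checks:**
- **Centring:** The camera and arm-based estimates differed by up to about 3 mm before the last correction. They agreed on moving 1.2 mm further forward, and I did not re-measure after that.
- **Height, where the checks disagreed:** The arm's readings put the tip about 9 mm above the mould face. The side camera suggested about 12 mm. I set it between the two.
- **Upright:** The tool axis was vertical, and I found no clear tilt of the funnel in the grip. The views only resolve that to about 2–3°.

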